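# Load a leadframe magazine under the spring flap

### The job

Press down the orange wing of the loading dock with one fingertip so that its spring-closed flap is held open, and with the other fingertip push the blue plate of the magazine until the magazine is fully home against the end stop under the flap. Then let the flap close behind it and move clear. Only push: do not lift the magazine, do not force it against the closed flap, and leave the spare magazine, the bottle and the tape roll alone.

Things in the scene. Friction and masses are not known exactly. Their poses are not given: they have to be found in the camera images.
- dock: Loading dock fixed to the table. Origin on the table top, on the lane's centre line at the pocket's mouth; x along the lane in the push direction, y towards hinge and wing, z up. Base x -215 to +100 mm, y +-46, its deck 12 mm above the table. Lane 60 mm wide, rails 6 mm thick, tops 24 mm above the table, x -215 to 0; then the pocket, 60 mm wide, white walls to 42 mm above the table.
- stop (a point): End stop of the pocket: foot of its face on the deck, on the lane's centre line, at dock x = +82 mm. The magazine is home when the front of its body touches this face: its origin is then at dock x = +47 and the blue plate's rear face at dock x = -38 mm, still outside the flap.
- magazine: Dark steel leadframe magazine, loose in the lane, 0.15 to 0.3 kg. Origin at the centre of its body's underside, on the deck; x axis along the dock's x. Body 70 x 56 x 26 mm (x, y, z). A bar 20 mm wide, 9 mm high runs back from it to an upright blue push plate. Starts in the lane before the pocket, origin at dock x -80 to -43 mm.
- plate (a point): Middle of the top edge of the blue push plate's rear face (where to push), 85 mm behind the magazine's origin and 40 mm above its underside, so 52 mm above the table. The plate is 36 mm wide (y), 40 mm high and 8 mm thick.
- flap (a joint): Opening angle of the flap, rad: 0 closed, 0.75 stop. A spring (about 0.08 N m at 0, 0.19 at 0.75) closes it. From 0.36 on the skirt clears the magazine; 0.45 to 0.65 is comfortable. One rigid piece on the hinge: clear lid and skirt on the -y side, orange press wing on the +y side; pressing the wing down lifts lid and skirt.
- hinge (a point): Point on the flap's hinge axis, which runs along the dock's x at dock y = +40 mm, 46 mm above the table: a steel tube 8 mm thick from dock x -205 to +93 mm, fixed in height; this point is at dock x = -110. Fingers that press the wing and push the plate straddle this tube.
- wing (a point): Point on top of the orange press wing at dock x -110, y +75 mm, 48 mm above the table when closed. The wing is a flat plate 4 mm thick, dock x -205 to -15, y +42 to +95 mm. Pressed here 15 to 20 mm down (about 5 N) the flap opens to about 0.45 to 0.6 rad. A tip may slide along it in x while pressing. Tips 70 to 100 mm apart (centres) along dock y reach wing and blue plate at once.
- skirt (a point): Middle of the lower edge of the orange skirt's outer face: dock x 0, y -20 mm, 26 mm above the table when closed. The skirt (dock x 0 to 5, y -38 to -2 mm) hangs from the lid at the mouth and blocks the magazine's body, not its bar; it does not give way to a push along the lane. With the magazine home it drops over the bar, behind the body.
- lid_edge (a point): Middle of the clear lid's free edge (orange border), top side: dock x +47, y -40 mm, 48 mm above the table when closed, about 100 mm at 0.75 rad. The lid covers the pocket, dock x 0 to 95, y -40 to +38 mm, 4 mm thick.
- spare: Spare slotted aluminium magazine, 110 x 45 x 55 mm, loose on the table on the -y side of the dock; leave alone. Origin at the centre of its underside.
- rinse: White bottle, blue label, red cap, 52 mm across, 130 mm high, loose, beyond the pocket end of the dock; leave alone. Origin at the centre of its underside.
- tape: Yellow tape roll (ring) lying flat, 68 mm across, 38 mm hole, 24 mm high, loose, on the +y side of the dock past the wing's end; leave alone. Origin at the centre of its underside.
Things that resemble listed ones, but are neither listed nor needed, are in the scene too. What is shaped like the magazine but purple or yellow is not meant.

How it is judged (in metres and radians):
On the way, in this order (a step that is already met when the one before it is completed fails the run):
1. a finger holds the flap open while the magazine is still outside (value of joint flap above 0.33 rad and contact force between the fingers and flap above 0.3 N and x of magazine in the frame of dock below -0.035 m), for 0.1 s.
2. the magazine is pushed under the flap by a finger while a finger still holds the flap open (value of joint flap above 0.3 rad and contact force between the fingers and flap above 0.3 N and contact force between the fingers and magazine above 0.1 N and x of magazine in the frame of dock above -0.02 m).
At the end, for the whole second after the job is handed in: The magazine lies flat and at rest in the pocket within 5 mm of the end stop, and the flap is shut (under 0.05 rad) (x of magazine in the frame of dock above 0.042 m and z of magazine in the frame of dock below 0.015 m and angle between magazine's own z axis and vertical below 0.05 rad and value of joint flap below 0.05 rad and linear speed of magazine below 0.01 m/s); the robot touches nothing.
It fails at once if the magazine is lifted more than 10 mm off the deck or tipped (z of magazine in the frame of dock above 0.022 m or angle between magazine's own z axis and vertical above 0.2 rad).
It fails at once if the magazine is forced against the flap (over 15 N) (contact force between magazine and flap above 15 N).
It fails at once if a bystander is moved more than 15 mm (distance of any of spare, rinse, tape from where it was at the start of the episode above 0.015 m).
It also fails if it takes over 40 s, if anything falls off the work surface, if the arm or the gripper's body presses on something with over 40 N, if the wrist force passes 120 N, or if a joint passes its speed limit or range.

### The arm

A 6-joint arm with a two-finger parallel gripper is mounted at the origin on the work surface. World frame = base frame: x ahead of the robot, y to its left, z up, the work surface at z = 0. Lengths are in mm, angles in rad, forces in N, time in s.
With the tool pointing down it reaches from about 350 to 875 mm from the base axis. Payload 4.2 kg.
Tool frame: the origin (TCP) lies at the very end of the fingers, on their centre line; the grasp point (between the pads) lies 19 mm behind it; z points along the fingers, y is the line along which they close (so a half turn about z gives the same grasp; the last joint's range is limited). The gripper opens to 85 mm and grips with 20 to 120 N. Pads are 22 mm wide; open, the fingers measure 114 mm over their backs; the gripper's body (76 mm by 85 mm) begins 54 mm behind the grasp point. The pads swing forward as they close: fully open they stand 13 mm farther back than shut.
Start: joints at [1.405, 0.385, 0.008, 0, -1.194, -0.259], TCP at [257.553, 569.443, 231.312] pointing down, gripper open.
Joint ranges: [-3.14, 3.14], [-1.21, 2.06], [-1.07, 1.41], [-3.16, 2.05], [-2.99, -0.16], [-3.1, 3.1]. Speed limits (rad/s): [2.79, 2.79, 3.14, 3.14, 3.14, 3.14].

### API

Orientations are given as a unit quaternion [x, y, z, w].
In Python, from bench import arm gives the robot as it stands.
- The arm moves only by the tool servo_tool, never from a script. Its argument "rows" is a list that holds one entry, the list of rows, each a list of 7 numbers: the finger opening in mm, from 0 to 85.4, then the shift along the tool's x, y, z in mm, then the turn, a rotation vector about the tool's x, y, z in rad. A call has 1 to 10 rows; each row is the pose to reach, as a shift and turn from the pose commanded when the call began, along the tool's axes at that moment; what a row does not reach only later rows make up. A row lasts 1/8 s, in which the tool goes at most 62.5 mm and 10.7 degrees, less where a joint would pass 70% of its speed; a pose out of reach is approached as far as the arm can. A call with a gripper value outside its range is refused whole. The fingers move at their own pace and stop on an object; the grip force is fixed at half the most. Time passes only in rows, so rows that repeat a pose let the fingers close. It gives the time, the measured TCP pose, the force, the opening and the grip force at its end, in the units of the state.
- arm.read_state(): the state, without advancing time (a new reading comes with each control period).
- arm.get_image(name): name is "scene" or "top" or "wrist"; returns the picture (400x640x3 uint8, red, green, blue); there is no depth.
- arm.camera_params(name): a dict with "intrinsics" (3x3 intrinsics, pixels), "D" ([k1, k2, p1, p2, k3] as OpenCV has them; the pictures are not rectified), "R" (3x3) and "t" (3): a world point X has camera coordinates R X + t. Camera axes: x right, y down, z forward; pixel columns grow to the right and rows downward; lengths in mm; the calibration is good to about 2 mm. A picture is of the moment at which its call begins: read the wrist's pose just before it. camera_params takes no time and is no camera call; for the wrist camera it gives the pose at the moment of the call.
- arm.job_done(): hands the job in; it is judged then, once.
The state is a dict: "clock": time; "joints": joint angles; "joint_vel": joint speeds; "joint_efforts": joint torques, N m; "position": TCP position; "ee_rot": TCP orientation; "contact_force": force on the tool from outside, world axes, zero at the start; "wrist_torque": the same for the moment, N m; "gripper_width": finger opening in mm; "grasp_force": force on a finger pad.
Only numpy, scipy, OpenCV 4.12 (cv2) and the standard library are available. Lean on these libraries where they do the work, as an engineer would, in place of code of your own. Each camera call takes 0.05 s, during which the arm holds its last target. There are 200 camera calls.

## Working session

There is one attempt and no reset: what is moved stays moved. The work goes in short steps, Python scripts to look and compute and a tool call to move; the robot and the scene stay as the last step left them, time stands still between calls to the robot, and variables do not carry over. Pictures are saved under pics/ and viewed, at most 10 in all, crops included, and the job is handed in when it is done.

Besides the shell and the picture viewer there is one more tool, called after "Request:" as name(argument=value, ...), one argument or row to a line, values as JSON. servo_tool: Moves the arm, as the interface text tells. Its arguments: {"type":"object","properties":{"rows":{"type":"array"}},"required":["rows"]}

```bash
mkdir -p pics; python3 - <<'E'
from bench import arm
import cv2,numpy as np
s=arm.read_state();print(s)
for n in("scene","top"):
    im=arm.get_image(n);cv2.imwrite(f"pics/{n}0.png",im[:,:,::-1])
    p=arm.camera_params(n);print(n,p)
E
```

```text
{'clock': 0.0, 'joints': array([ 1.40460368e+00,  3.85556863e-01,  6.60437333e-03, -4.80568698e-04,
       -1.19399006e+00, -2.58599854e-01]), 'joint_vel': array([ 0.00077041, -0.0017699 ,  0.00193178,  0.00098202, -0.00170971,
        0.0013681 ]), 'joint_efforts': array([ 2.73056839e-04, -3.92292058e+01,  1.88406783e+01,  4.18628767e+00,
       -4.69617167e-03,  5.46476912e-06]), 'position': array([257.32835677, 568.92120328, 230.21573498]), 'ee_rot': array([ 9.77509306e-01, -2.10889438e-01, -1.73529731e-04,  1.08228189e-03]), 'contact_force': array([ 0.18915175, -0.57299152,  0.24528693]), 'wrist_torque': array([0.0596143 , 0.01282361, 0.04806234]), 'grasp_force': 0.0, 'gripper_width': 85.58253872203127}
scene {'intrinsics': array([[400.58011078,   0.        , 319.5220502 ],
       [  0.        , 400.58011078, 201.30389331],
       [  0.        ,   0.        ,   1.        ]]), 'D': array([0.02148016, 0.        , 0.        , 0.        , 0.        ]), 'R': array([[ 0.16551758,  0.9862045 , -0.00214974],
       [ 0.79054927, -0.13398277, -0.59756211],
       [-0.58960646,  0.09720755, -0.80181975]]), 't': array([-147.33217542, -384.51596866, 1032.92078555])}
top {'intrinsics': array([[436.33280312,   0.        , 320.86043577],
       [  0.        , 436.33280312, 199.76298558],
       [  0.        ,   0.        ,   1.        ]]), 'D': array([0.03632926, 0.        , 0.        , 0.        , 0.        ]), 'R': array([[ 0.00716768, -0.99994143,  0.00810982],
       [-0.99427481, -0.00799125, -0.10655397],
       [ 0.10661254, -0.00729965, -0.99427385]]), 't': array([ 49.31745874, 563.54462562, 703.31178055])}
```

View pics/scene0.png

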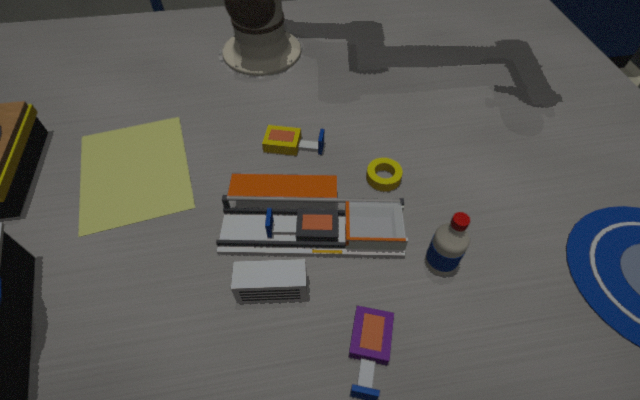

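View pics/top0.png

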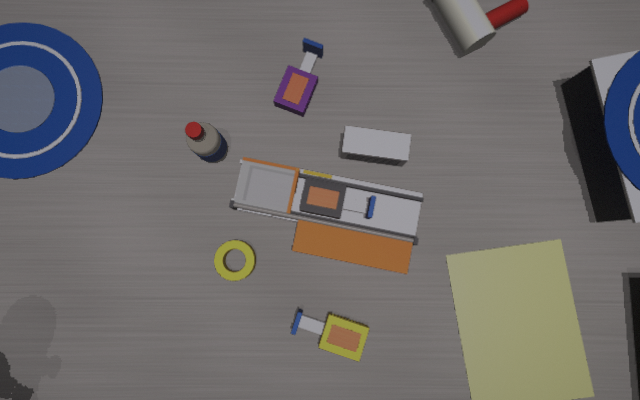

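The scene view shows the dark magazine in the dock at about (318,224), with its blue plate at (269,222). In the top view they are at (322,197) and (371,207). The other two candidates are purple, top (296,90), and yellow, top (344,338). Only the dark one sits in the lane, so it is the one meant. I'll confirm that in enlarged crops.

```bash
python3 - <<'E'
import cv2
a=cv2.imread("pics/top0.png")[150:280,225:430];cv2.imwrite("pics/topc.png",cv2.resize(a,(780,495),interpolation=cv2.INTER_CUBIC) if 0 else cv2.resize(a,None,fx=3.8,fy=3.8,interpolation=cv2.INTER_CUBIC))
a=cv2.imread("pics/scene0.png")[165:265,212:412];cv2.imwrite("pics/scenec.png",cv2.resize(a,None,fx=4,fy=4,interpolation=cv2.INTER_CUBIC))
E
```

```text
(no output)
```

View pics/topc.png

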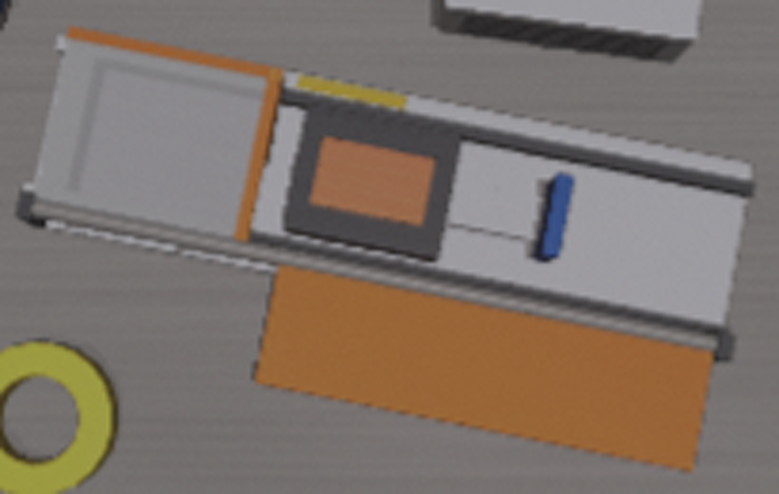

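View pics/scenec.png

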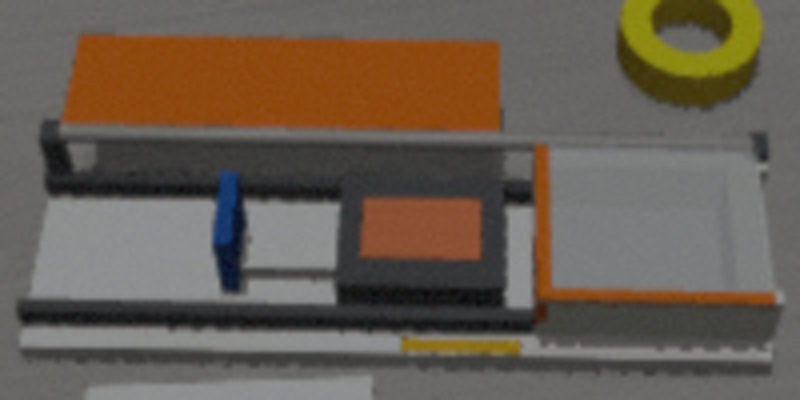

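Both crops confirm it: dark body, blue plate top edge at top crop about (564,217) and scene crop about (217,209), with the orange wing beside it. Next I fit the dock pose from landmarks in both views and triangulate heights.

```bash
cat > h.py <<'E'
import numpy as np,cv2
from bench import arm
from scipy.optimize import least_squares
def proj(n,X):
    p=arm.camera_params(n);return cv2.projectPoints(np.array(X,float).reshape(-1,1,3),cv2.Rodrigues(p["R"])[0],p["t"],p["intrinsics"],p["D"])[0][:,0]
def tri(obs):
    return least_squares(lambda X:np.concatenate([proj(n,X)[0]-u for n,u in obs]),[450,100,50.]).x
T=lambda u:np.array(u)/3.8+[225,150]-.4
S=lambda u:np.array(u)/4+[212,165]-.4
E
python3 - <<'E'
from h import *
L=[((-205,95,48),(692,470),(80,35)),((-15,95,48),(254,381),(499,42)),((0,-40,48),(284,72),(538,298)),((95,-40,48),(68,28),(780,300))]
for l,t,s in L: print(l,tri([("top",T(t)),("scene",S(s))]).round(1))
D=np.array([l[0] for l in L],float)
def W(q,P):
    c,s=np.cos(q[2]),np.sin(q[2]);return np.c_[q[0]+c*P[:,0]-s*P[:,1],q[1]+s*P[:,0]+c*P[:,1],P[:,2]+q[3]]
f=lambda q:np.concatenate([(proj("top",W(q,D))-[T(l[1]) for l in L]).ravel(),(proj("scene",W(q,D))-[S(l[2]) for l in L]).ravel()])
r=least_squares(f,[430,100,1.4,0]);q=r.x;print(q.round(4),r.fun.round(1))
np.save("q.npy",q)
a=tri([("top",T((573,177))),("scene",S((215,247)))]);b=tri([("top",T((556,258))),("scene",S((219,174)))])
for X in(a,b,(a+b)/2):
    c,s=np.cos(q[2]),np.sin(q[2]);d=X[:2]-q[:2];print(X.round(1),"dock",(c*d[0]+s*d[1]).round(1),(-s*d[0]+c*d[1]).round(1))
E
```

```text
(-205, 95, 48) [443.3 -85.8  46.9]
(-15, 95, 48) [479.3 100.3  47.2]
(0, -40, 48) [613.1  89.8  46. ]
(95, -40, 48) [631.3 184.   48.1]
[574.503   97.7777   1.3848  -1.1465] [ 0.4  0.1  0.1  0.6 -0.4 -0.5  0.1  0.1  0.   0.   0.3 -0.3  0.4  0.
 -0.6  0.5]
[567.9 -35.8  47.2] dock -132.5 -18.3
[532.6 -29.5  48.5] dock -132.8 17.6
[550.3 -32.7  47.9] dock -132.7 -0.3
```

The dock fit has residuals of at most 0.6 px. The plate is at dock x ≈ -132 mm, y ≈ 0 and z ≈ 49, which agrees with the text. Now the shift to a pose above and behind the plate.

```bash
cat >> h.py <<'E'
from scipy.spatial.transform import Rotation as Ro
q=np.load("q.npy");c,s=np.cos(q[2]),np.sin(q[2])
def goal(x,y,z):
    st=arm.read_state();R=Ro.from_quat(st["ee_rot"]).as_matrix()
    P=np.array([q[0]+c*x-s*y,q[1]+s*x+c*y,z]);G=np.array([[-c,-s,0],[-s,c,0],[0,0,-1.]])
    d=st["position"]-P
    e=st["position"][:2]-q[:2]
    print("t",round(st["clock"],2),"dock",(c*e[0]+s*e[1]).round(1),(-s*e[0]+c*e[1]).round(1),st["position"][2].round(1),"shift",(R.T@-d).round(1),"rot",Ro.from_matrix(R.T@G).as_rotvec().round(3),"F",st["contact_force"].round(1),"w",round(st["gripper_width"],1))
E
python3 -c "
from h import *
goal(-152,37,230)"
```

```text
t 0.1 dock 404.4 398.8 230.3 shift [483.3 455.    1.3] rot [ 2.000e-03 -1.000e-03  1.332e+00] F [-0.   0.7  0. ] w 85.3
```

Request:
servo_tool(
  rows=[
    [[66,24,22,0,0,0,0.06],[66,68,64,0,0,0,0.18],[66,112,105,0,0,0,0.31],[66,156,146,0,0,0,0.43],[66,200,188,0,0,0,0.55],[66,244,229,0,0,0,0.67],[66,288,270,0,0,0,0.79],[66,332,312,0,0,0,0.92],[66,376,353,0,0,0,1.04],[66,410,386,0,0,0,1.13]],
  ],
)

```text
clock: 1.35
position: [472.2, 46.6, 231.1]
ee_rot: [0.711, -0.703, -0.0, 0.0]
contact_force: [0.4, 0.1, 0.1]
gripper_width: 66.0
grasp_force: 0.0
```

```bash
python3 -c "
from h import *
goal(-152,37,110)"
```

```text
t 1.35 dock -69.2 91.0 231.1 shift [ 91.8 -36.8 121.1] rot [ 0.    -0.     0.198] F [0.4 0.1 0.1] w 66.0
```

Request:
servo_tool(
  rows=[
    [[66,30,-12,20,0,0,0.1],[66,65,-25,60,0,0,0.2],[66,93,-37,100,0,0,0.2],[66,93,-37,121,0,0,0.2],[66,93,-37,121,0,0,0.2],[66,93,-37,121,0,0,0.2]],
  ],
)

```text
clock: 2.1
position: [511.1, -43.3, 111.2]
ee_rot: [-0.639, 0.769, -0.0, 0.001]
contact_force: [-0.4, 0.1, 0.8]
gripper_width: 66.4
grasp_force: 0.0
```

```bash
python3 -c "
from h import *
goal(-152,37,50)
im=arm.get_image('wrist');cv2.imwrite('pics/w1.png',im[:,:,::-1])
X=lambda x,y,z:[q[0]+c*x-s*y,q[1]+s*x+c*y,z]
print(proj('wrist',[X(-132,0,52),X(-205,95,48),X(-15,95,48)]))
p=arm.get_image('top');cv2.imwrite('pics/t1.png',p[:,:,::-1])"
```

```text
t 2.1 dock -150.4 36.2 111.2 shift [ 1.6  0.9 61.2] rot [-0.001  0.     0.003] F [-0.4  0.1  0.8] w 66.4
[[261.91386694 238.3666311 ]
 [403.53967465 132.6826324 ]
 [385.00986253 370.68768546]]
```

View pics/w1.png

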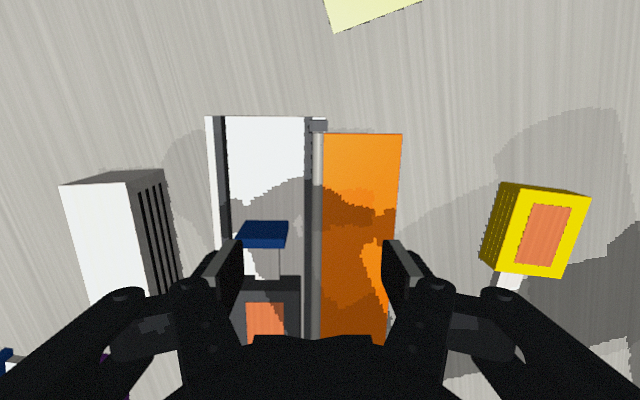

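In the wrist view the plate's rear top edge is at about (264,238), against a predicted (262,238). The wing's far corner is at (403,134), against a predicted (403.5,133). So the fit holds. I'll descend a bit further behind the plate to be safe.

Request:
servo_tool(
  rows=[
    [[66,10,0,15,0,0,0],[66,10,0,35,0,0,0],[66,10,0,53,0,0,0],[66,10,0,59,0,0,0],[66,10,0,62,0,0,0],[66,10,0,64,0,0,0],[66,10,0,66,0,0,0],[66,10,0,66,0,0,0]],
  ],
)

```text
clock: 3.2
position: [508.8, -53.4, 44.5]
ee_rot: [-0.639, 0.769, -0.0, 0.0]
contact_force: [0.1, 0.4, -0.4]
gripper_width: 66.0
grasp_force: 0.0
```

```bash
python3 -c "
from h import *
goal(-160,37,25)"
```

```text
t 3.2 dock -160.7 36.6 44.5 shift [-0.7  0.4 19.5] rot [-0.     0.     0.002] F [ 0.1  0.4 -0.4] w 66.0
```

Request:
servo_tool(
  rows=[
    [[66,0,0,2,0,0,0],[66,0,0,4,0,0,0],[66,0,0,6,0,0,0],[66,0,0,8,0,0,0],[66,0,0,10,0,0,0],[66,0,0,10,0,0,0],[66,0,0,10,0,0,0]],
  ],
)

```text
clock: 4.08
position: [509.1, -53.5, 34.5]
ee_rot: [-0.639, 0.769, -0.0, 0.0]
contact_force: [0.4, 1.0, 3.8]
gripper_width: 66.1
grasp_force: 1.8
```

```bash
python3 -c "
from h import *
goal(-160,37,25)
s=arm.read_state();print(s['contact_force'],s['wrist_torque'])"
```

```text
t 4.08 dock -160.7 36.3 34.5 shift [-0.7  0.7  9.5] rot [-0.001  0.     0.002] F [0.4 1.  3.8] w 66.1
[0.44814027 1.04818103 3.80941608] [-0.08754649  0.00410119 -0.01787724]
```

Request:
servo_tool(
  rows=[
    [[66,0,0,2,0,0,0],[66,0,0,4,0,0,0],[66,0,0,6,0,0,0],[66,0,0,8,0,0,0],[66,0,0,8,0,0,0],[66,0,0,8,0,0,0]],
  ],
)

```text
clock: 4.82
position: [508.9, -53.3, 26.4]
ee_rot: [-0.639, 0.769, -0.0, 0.0]
contact_force: [0.8, 0.8, 4.7]
gripper_width: 66.2
grasp_force: 2.2
```

```bash
python3 -c "
from h import *
goal(-160,37,25)
p=arm.get_image('scene');cv2.imwrite('pics/s2.png',cv2.resize(p[140:270,200:420,::-1],None,fx=3.6,fy=3.6,interpolation=cv2.INTER_CUBIC))"
```

```text
t 4.83 dock -160.6 36.5 26.4 shift [-0.6  0.5  1.4] rot [-0.001  0.     0.002] F [0.8 0.8 4.7] w 66.2
```

View pics/s2.png

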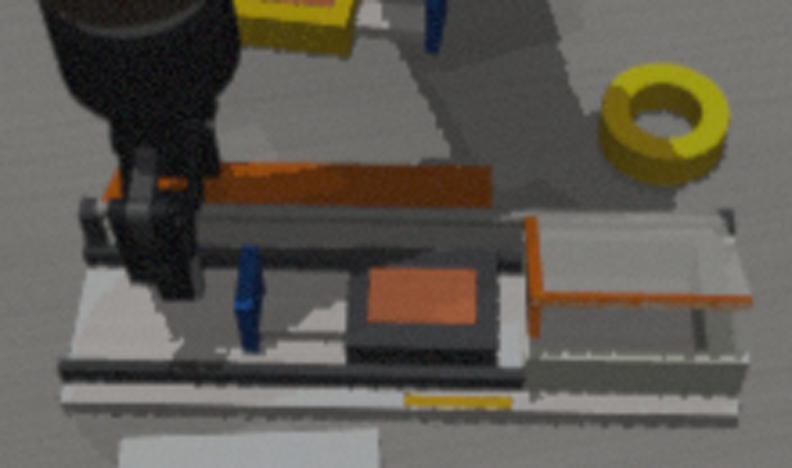

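The flap is open: the lid edge runs from (541,300) to (750,300) in the crop. The finger stands behind the plate with a gap. Next I estimate the opening angle.

```bash
python3 -c "
from h import *
for th in (.3,.35,.4,.45,.5,.55,.6):
    a,b=-80,2
    y=40+a*np.cos(th)+b*np.sin(th);z=45-a*np.sin(th)+b*np.cos(th)
    print(th,proj('scene',[[q[0]+c*x-s*y,q[1]+s*x+c*y,z] for x in (0,95)]).round(1).tolist())
print([[541/3.6+200,140+300/3.6],[750/3.6+200,140+300/3.6]])"
```

```text
0.3 [[347.3, 228.9], [408.4, 229.9]]
0.35 [[347.4, 226.9], [408.7, 227.8]]
0.4 [[347.5, 224.7], [409.0, 225.7]]
0.45 [[347.6, 222.5], [409.3, 223.5]]
0.5 [[347.7, 220.2], [409.5, 221.2]]
0.55 [[347.8, 217.8], [409.8, 218.8]]
0.6 [[347.8, 215.4], [410.0, 216.3]]
[[350.27777777777777, 223.33333333333331], [408.3333333333333, 223.33333333333331]]
```

The flap is at about 0.45 rad. I'll press 3 mm more and start pushing (tool -x is dock +x).

Request:
servo_tool(
  rows=[
    [[66,0,0,2,0,0,0],[66,0,0,3,0,0,0],[66,-5,0,3,0,0,0],[66,-10,0,3,0,0,0],[66,-14,0,3,0,0,0],[66,-18,0,3,0,0,0],[66,-22,0,3,0,0,0],[66,-26,0,3,0,0,0],[66,-30,0,3,0,0,0],[66,-34,0,3,0,0,0]],
  ],
)

```text
clock: 6.12
position: [514.9, -19.8, 23.3]
ee_rot: [-0.639, 0.769, 0.0, -0.0]
contact_force: [-3.9, -3.1, 2.7]
gripper_width: 65.8
grasp_force: 2.7
```

```bash
python3 -c "
from h import *
goal(-49,37,23)"
```

```text
t 6.12 dock -126.6 36.8 23.3 shift [-77.6   0.    0.3] rot [ 0.    -0.     0.002] F [-3.9 -3.1  2.7] w 65.8
```

Request:
servo_tool(
  rows=[
    [[66,-5,0,0,0,0,0],[66,-10,0,0,0,0,0],[66,-15,0,0,0,0,0],[66,-20,0,0,0,0,0],[66,-25,0,0,0,0,0],[66,-30,0,0,0,0,0],[66,-35,0,0,0,0,0],[66,-39,0,0,0,0,0],[66,-42,0,0,0,0,0],[66,-44,0,0,0,0,0]],
  ],
)

```text
clock: 7.38
position: [523.0, 23.4, 23.3]
ee_rot: [-0.639, 0.769, -0.0, -0.0]
contact_force: [-3.1, -3.6, 4.1]
gripper_width: 66.3
grasp_force: 2.8
```

```bash
python3 -c "
from h import *
goal(-49,37,23)
p=arm.get_image('scene');cv2.imwrite('pics/s3.png',cv2.resize(p[140:270,200:420,::-1],None,fx=3.6,fy=3.6,interpolation=cv2.INTER_CUBIC))"
```

```text
t 7.38 dock -82.6 36.9 23.3 shift [-33.6   0.1   0.3] rot [ 0.    -0.     0.002] F [-3.1 -3.6  4.1] w 66.3
```

View pics/s3.png

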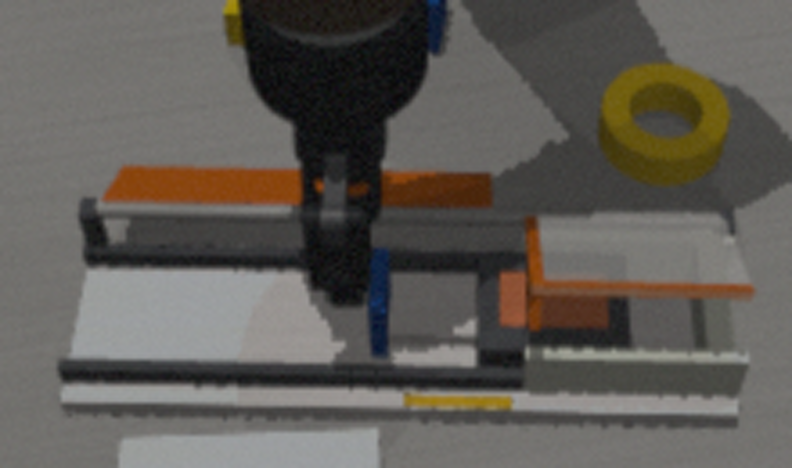

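The magazine is sliding under the lifted skirt: its body front is at about (630,300) and its plate at (380,300), with the lid still open. I'll push on to the stop, slowly at the end.

Request:
servo_tool(
  rows=[
    [[66,-5,0,0,0,0,0],[66,-10,0,0,0,0,0],[66,-15,0,0,0,0,0],[66,-19,0,0,0,0,0],[66,-22,0,0,0,0,0],[66,-25,0,0,0,0,0],[66,-27,0,0,0,0,0],[66,-29,0,0,0,0,0],[66,-30,0,0,0,0,0],[66,-31,0,0,0,0,0]],
  ],
)

```text
clock: 8.68
position: [528.6, 53.7, 23.3]
ee_rot: [-0.639, 0.769, 0.0, -0.0]
contact_force: [-3.1, -3.5, 4.1]
gripper_width: 66.0
grasp_force: 2.9
```

Request:
servo_tool(
  rows=[
    [[66,-1,0,0,0,0,0],[66,-2,0,0,0,0,0]],
  ],
)

```text
clock: 8.93
position: [529.0, 55.7, 23.3]
ee_rot: [-0.639, 0.769, -0.0, -0.0]
contact_force: [-3.3, -2.8, 4.4]
gripper_width: 66.1
grasp_force: 3.0
```

Request:
servo_tool(
  rows=[
    [[66,-1,0,0,0,0,0],[66,-1,0,0,0,0,0],[66,-2,0,0,0,0,0],[66,-2,0,0,0,0,0]],
  ],
)

```text
clock: 9.43
position: [529.0, 56.3, 23.4]
ee_rot: [-0.639, 0.77, -0.0, -0.001]
contact_force: [-1.9, -9.5, 5.5]
gripper_width: 65.8
grasp_force: 5.9
```

Request:
servo_tool(
  rows=[
    [[66,-1,0,0,0,0,0],[66,-1,0,0,0,0,0],[66,-2,0,0,0,0,0],[66,-2,0,0,0,0,0]],
  ],
)

```text
clock: 9.93
position: [528.7, 56.5, 23.4]
ee_rot: [-0.638, 0.77, -0.0, -0.002]
contact_force: [-0.6, -16.7, 6.6]
gripper_width: 65.4
grasp_force: 9.4
```

The force climbs to 17 N while the position stays put, so the magazine is home. I'll back off the plate, then lift.

Request:
servo_tool(
  rows=[
    [[66,3,0,0,0,0,0],[66,6,0,0,0,0,0],[66,10,0,0,0,0,0],[66,12,0,-4,0,0,0],[66,12,0,-9,0,0,0],[66,12,0,-14,0,0,0],[66,12,0,-19,0,0,0],[66,12,0,-24,0,0,0],[66,12,0,-30,0,0,0],[66,12,0,-40,0,0,0]],
  ],
)

```text
clock: 11.18
position: [527.5, 47.7, 63.6]
ee_rot: [-0.639, 0.769, 0.0, -0.0]
contact_force: [0.3, -0.4, -0.9]
gripper_width: 65.9
grasp_force: 0.0
```

Request:
servo_tool(
  rows=[
    [[66,5,0,-20,0,0,0],[66,20,0,-50,0,0,0],[66,40,0,-90,0,0,0],[66,70,0,-120,0,0,0],[66,100,0,-140,0,0,0],[66,130,30,-150,0,0,0],[66,150,60,-150,0,0,0],[66,150,60,-150,0,0,0],[66,150,60,-150,0,0,0]],
  ],
)

```text
clock: 12.3
position: [441.7, -88.6, 214.0]
ee_rot: [-0.639, 0.769, -0.001, 0.001]
contact_force: [0.1, -0.3, -0.1]
gripper_width: 66.2
grasp_force: 0.0
```

```bash
python3 -c "
from h import *
goal(-49,37,23)
p=arm.get_image('scene');cv2.imwrite('pics/s4.png',cv2.resize(p[140:270,200:420,::-1],None,fx=3.6,fy=3.6,interpolation=cv2.INTER_CUBIC))"
```

```text
t 12.3 dock -207.8 96.1 214.0 shift [-158.6  -59.1  191.1] rot [-0.002  0.     0.002] F [ 0.1 -0.3 -0.1] w 66.2
```

View pics/s4.png

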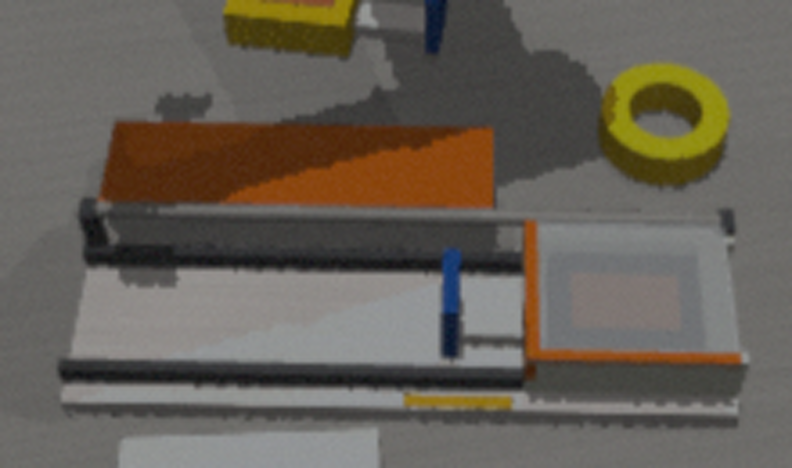

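The flap is shut, with the lid edge at (530–740,357). The body is inside the pocket and the plate is at (450,300), outside the flap. I'll check the plate's x against the calibration and hand in if it agrees.

```bash
python3 -c "
from h import *
y=0
for x in(-48,-43,-38):print(x,(proj('scene',[[q[0]+c*x-s*y,q[1]+s*x+c*y,51]])[0]-[200,140])*3.6)"
```

```text
-48 [421.77324655 275.86992088]
-43 [432.63979373 276.0334033 ]
-38 [443.50857488 276.1970543 ]
```

The plate's rear edge is seen at column ≈ 442–443, which is dock x ≈ -38, so the magazine is home.

```bash
python3 -c "
from bench import arm
print(arm.job_done())"
```

```text
the job is handed in; nothing more can be done
None
```

I pushed the magazine home against the end stop, the flap closed behind it, the arm is clear, and the job was handed in at about 12 s; the hand-in returned no verdict.

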